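Load the coupling-nut carrier and lock its keeper

ROBOT

A 7-joint arm with a two-finger parallel gripper is mounted at the origin on the work surface. World frame = base frame: x ahead of the robot, y to its left, z up, the work surface at z = 0. Lengths are in m, angles in rad, forces in N, time in s.
With the tool pointing down it reaches from about 0.425 to 0.825 m from the base axis. Payload 3.6 kg.
Tool frame: the origin (TCP) lies at the very end of the fingers, on their centre line; the grasp point (between the pads) lies 19 mm behind it; z points along the fingers, y is the line along which they close (so a half turn about z gives the same grasp; the last joint's range is limited). The gripper opens to 85 mm and grips with 20 to 120 N. Pads are 22 mm wide; open, the fingers measure 114 mm over their backs; the gripper's body (76 mm by 85 mm) begins 54 mm behind the grasp point. The pads swing forward as they close: fully open they stand 13 mm farther back than shut.
Start: joints at [-1.319, 0.615, -0.013, 1.423, 0.008, 1.103, -0.04], TCP at [0.179, 0.625, 0.231] pointing down, gripper open.
Joint ranges: [-3.12, 3.12], [-0.3, 2.06], [-1.34, 1.32], [0.26, 2.42], [-1.36, 4.5], [0.01, 1.98], [-2.84, 2.84]. Speed limits (rad/s): [2.79, 2.79, 3.14, 3.14, 3.14, 3.14, 3.14].

INTERFACE

Orientations are given as a rotation vector (axis times angle).
In Python, from bench import robot gives the robot as it stands. The module is installed in compiled form; this text tells all that it offers.
- The arm moves only by the tool step_arm, never from a script. Its argument "commands" is a list of rows, each a list of 7 numbers: the shift along the world's x, y, z in units of 25 mm (1.0 is 25 mm), then the turn, a rotation vector about the world's x, y, z in units of 6 degrees (1.0 is 6 degrees), then the opening in per cent of the stroke, from 0 (shut) to 100 (fully open). A call has 1 to 5 rows; each row shifts and turns the commanded pose from where the row before left it; what a row does not reach is not made up. A row lasts 1/8 s, in which the tool goes at most 62.5 mm and 10.7 degrees, less where a joint would pass 70% of its speed; a pose out of reach is approached as far as the arm can. A call is refused whole if a number of a shift passes 1 or a number of a turn 1, either way. A call with a gripper value outside its range is refused whole. The fingers move at their own pace and stop on an object; "force" is the grip in N (left out, the last holds). Time passes only in rows, so rows that do not move let the fingers close. It gives the time, the measured TCP pose, the force, the opening and the grip force at its end, in the units of the state.
- robot.get_obs(): the state, without advancing time (a new reading comes with each control period).
- robot.grab_frame(name): name is "scene" or "top" or "wrist"; returns the picture (420x560x3 uint8, blue, green, red); there is no depth.
- robot.camera_info(name): a dict with "fovy" (degrees; the focal length in pixels is half the picture's height over the tangent of half this angle, whatever the lens; pixels are square), "cx", "cy" (the principal point, pixels), "origin" and "rotation" of the camera in the world. Camera axes: x right, y down, z forward; pixel columns grow to the right and rows downward; lengths in m; the calibration is good to about 2 mm. A picture is of the moment at which its call begins: read the wrist's pose just before it. camera_info takes no time and is no camera call; for the wrist camera it gives the pose at the moment of the call.
- robot.sign_off(): hands the job in; it is judged then, once.
Trained networks look in the newest picture that a camera, given by its name, has taken for a name from the list of things; names that differ only in an ending like _2 or _b are one class to them, and where a whole thing is asked for, a point or a joint stands for the part that bears it (a point fixed in the world has none). Each returns a list of dicts, best first, with "confidence" (0 to 1); they miss things now and then, are a little off and sometimes report something else, mostly with a low value. They report only what shows in the picture. A call takes as long as a camera call. They do not tell look-alikes from the thing itself.
- robot.silhouettes(camera, query): "pixels" (420x560 bool, what is visible of it).
- robot.pinpoint(camera, query): "location" ([x, y, z] in m, in world coordinates, good to about 4 mm: a listed point, or the origin of a listed thing).
The state is a dict: "time": time; "joint_positions": joint angles; "joint_vel": joint speeds; "joint_torque": joint torques, N m; "eef_pos": TCP position; "tool_rot": TCP orientation; "ft_force": force on the tool from outside, world axes, zero at the start; "moment": the same for the moment, N m; "opening": finger opening in m; "grasp_force": force on a finger pad.
Only numpy, scipy, OpenCV 4.12 (cv2) and the standard library are available. Lean on these libraries where they do the work, as an engineer would, in place of code of your own. Each camera call takes 0.05 s, during which the arm holds its last target. There are 200 camera calls.

TASK

Put the three loose coupling nuts one by one into the empty pockets of the red carrier, each into the pocket of its own length and lying fully down on the pocket floor; the nut already in the carrier stays in its pocket. Then turn the keeper clockwise, about a quarter turn to its stop, so that its bar lies across all four nuts. Do not shift or knock over the cartridge, the carton or the jar.

Things in the scene. Friction and masses are not known exactly. Their poses are not given: they have to be found in the camera images.
- nut_short_center (a point): long coupling nut for threaded rod, a plain bright steel eight-sided bar 80 mm long, 36 mm across flats, about 0.40 kg, lying on a flat, so 36 mm high and 36 mm wide, with upright flats 15 mm high on both sides half-way up (grip there). Point: its very centre, 18 mm above what it lies on; x axis along its length (both ends alike)
- nut_mid_center (a point): long coupling nut for threaded rod, a plain yellow brass-coloured eight-sided bar 105 mm long, 36 mm across flats, about 0.52 kg, lying on a flat, so 36 mm high and 36 mm wide, with upright flats 15 mm high on both sides half-way up (grip there). Point: its very centre, 18 mm above what it lies on; x axis along its length (both ends alike)
- nut_long_center (a point): long coupling nut for threaded rod, a plain dark steel eight-sided bar 130 mm long, 36 mm across flats, about 0.64 kg, lying on a flat, so 36 mm high and 36 mm wide, with upright flats 15 mm high on both sides half-way up (grip there). Point: its very centre, 18 mm above what it lies on; x axis along its length (both ends alike)
- nut_loaded_center (a point): long coupling nut for threaded rod, a plain yellow brass-coloured eight-sided bar 105 mm long, 36 mm across flats, about 0.52 kg, lying on a flat in its pocket from the start, so 36 mm high and 36 mm wide, with upright flats 15 mm high on both sides half-way up (grip there). Point: its very centre, 18 mm above what it lies on; x axis along its length (both ends alike)
- pocket_short_floor (a point): grey pocket insert fixed in the carrier, 54 x 170 mm, for the 80 mm nut (empty at the start). A trough open at the top, 94 mm long (7 mm spare at each end) and 46 mm wide inside, long axis = x. Its end blocks and side walls rise 22 mm above the pocket floor; the middle 52 mm of both long sides has no wall, so that fingers can straddle the nut there. Point: centre of the pocket floor (10 mm above the work surface); a seated nut's centre lies 18 mm above it
- pocket_mid_floor (a point): grey pocket insert fixed in the carrier, 54 x 170 mm, for the 105 mm nut (empty at the start). A trough open at the top, 119 mm long (7 mm spare at each end) and 46 mm wide inside, long axis = x. Its end blocks and side walls rise 22 mm above the pocket floor; the middle 52 mm of both long sides has no wall, so that fingers can straddle the nut there. Point: centre of the pocket floor (10 mm above the work surface); a seated nut's centre lies 18 mm above it
- pocket_long_floor (a point): grey pocket insert fixed in the carrier, 54 x 170 mm, for the 130 mm nut (empty at the start). A trough open at the top, 144 mm long (7 mm spare at each end) and 46 mm wide inside, long axis = x. Its end blocks and side walls rise 22 mm above the pocket floor; the middle 52 mm of both long sides has no wall, so that fingers can straddle the nut there. Point: centre of the pocket floor (10 mm above the work surface); a seated nut's centre lies 18 mm above it
- pocket_full_floor (a point): grey pocket insert fixed in the carrier, 54 x 170 mm, for the 105 mm nut, already holding one. A trough open at the top, 119 mm long (7 mm spare at each end) and 46 mm wide inside, long axis = x. Its end blocks and side walls rise 22 mm above the pocket floor; the middle 52 mm of both long sides has no wall, so that fingers can straddle the nut there. Point: centre of the pocket floor (10 mm above the work surface); a seated nut's centre lies 18 mm above it
- carrier: fixed red steel tray 186 x 352 mm with a 14 mm high lip; origin under its centre on the work surface. Four pocket inserts lie side by side across it at y = -140, -68, +68, +140 mm in its frame, in an order that differs each time, all with their long axes along its x. The keeper's hub (28 mm diameter) stands at its centre, in the 82 mm gap between the two middle inserts
- keeper (a joint): turning angle of the keeper, rad: 0 to 0.15 = open (bar lies roughly along the carrier's x, between the pockets), grows as the keeper turns clockwise seen from above, about a quarter turn to its end stop at 1.48 (bar across all four pockets, along the carrier's y). Stays where it is left; takes about 0.2 N m
- keeper_grip (a point): the keeper: an aluminium bar 270 x 18 x 6 mm, underside 50 mm above the work surface (4 mm above seated nuts), with a black grip wing on top at its middle, 50 mm long, 20 mm wide, from 56 to 82 mm above the work surface. It turns about the upright axis through its middle. Point: on that axis, in the wing, 70 mm above the work surface; x axis along bar and wing
- cartridge_center (a point): bystander: standing red cartridge with a white band and black nozzle, 50 mm diameter, 165 mm tall; point on its axis 80 mm up
- carton_center (a point): bystander: cardboard carton 70 x 110 x 60 mm; point at its centre
- grease_center (a point): bystander: white jar with yellow lid, 68 mm diameter, 75 mm tall; point on its axis 37 mm up
Not all that is in view belongs to the job. Leave any purple look-alike of the part that bears nut_long_center alone. What is shaped like the part that bears nut_mid_center but orange is not meant.

How it is judged:
By the outcome, as a careful person would: the job done as asked, in the order asked, and still so for the second after the job is handed in, with the robot touching nothing.
It also fails if it takes over 72 s, if anything falls off the work surface, if the arm or the gripper's body presses on something with over 40 N, if the wrist force passes 120 N, or if a joint passes its speed limit or range.

## Working session

There is one attempt and no reset: what is moved stays moved. The work goes in short steps, Python scripts to look and compute and a tool call to move; the robot and the scene stay as the last step left them, time stands still between calls to the robot, and variables do not carry over. Pictures are saved under pics/ and viewed, at most 10 in all, crops included, and the job is handed in when it is done.

Besides the shell and the picture viewer there is one more tool, called after "Emit:" as name(argument=value, ...), one argument or row to a line, values as JSON. step_arm: Moves the arm, as the interface text tells. Its arguments: {"type":"object","properties":{"commands":{"type":"array"},"force":{"type":"number"}},"required":["commands"]}

```bash
mkdir -p pics
cat > h.py <<'E'
import numpy as np, cv2
from bench import robot
def cam(n):
    c=robot.camera_info(n); f=210/np.tan(np.radians(c['fovy'])/2)
    return f,c['cx'],c['cy'],np.array(c['origin']),np.array(c['rotation'])
def proj(n,p):
    f,cx,cy,o,R=cam(n); q=R.T@(np.array(p)-o); return np.round([cx+f*q[0]/q[2],cy+f*q[1]/q[2]],1)
def ray(n,u,v,z):
    f,cx,cy,o,R=cam(n); d=R@np.array([(u-cx)/f,(v-cy)/f,1]); return o+d*(z-o[2])/d[2]
E
python3 - <<'E'
from h import *
for n in ['top','scene']:
    im=robot.grab_frame(n); cv2.imwrite(f'pics/{n}0.png',im)
    print(n,robot.camera_info(n))
    if n=='scene': continue
    for q in ['nut_short_center','nut_mid_center','nut_long_center','nut_loaded_center','pocket_short_floor','pocket_mid_floor','pocket_long_floor','pocket_full_floor','carrier','keeper_grip','cartridge_center','carton_center','grease_center']:
        for r in robot.pinpoint(n,q): print(q,np.round(r['location'],3),round(r['confidence'],2),proj(n,r['location']))
o=robot.get_obs();print(o['time'],o['eef_pos'],o['tool_rot'])
E
```

```text
top {'fovy': 53.40898762333626, 'cx': 278.1689053499069, 'cy': 213.1636348805709, 'origin': array([ 0.46665129, -0.05748518,  1.03398466]), 'rotation': array([-2.20200357,  2.16327501, -0.03614357])}Traceback (most recent call last):
  File "<stdin>", line 7, in <module>
  File "h.py", line 7, in proj
    f,cx,cy,o,R=cam(n); q=R.T@(np.array(p)-o); return np.round([cx+f*q[0]/q[2],cy+f*q[1]/q[2]],1)
                                                                     ~^^^
IndexError: invalid index to scalar variable.
```

View pics/top0.png

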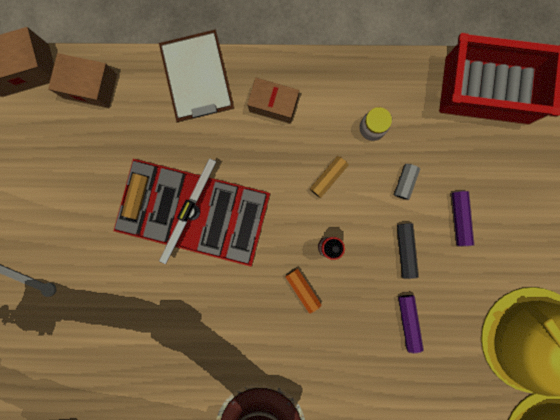

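The top view shows the carrier at (192,212) with the loaded brass nut at (135,197). The loose nuts are brass (329,176), short steel (406,181) and dark long (408,250). The look-alikes are purple bars at (462,218) and (411,323) and an orange bar at (303,290). The cartridge is at (332,246), the jar at (376,123) and the carton at (273,100). The camera "rotation" turned out to be a rotation vector.

```bash
sed -i "s/np.array(c\['rotation'\])/cv2.Rodrigues(np.array(c['rotation']))[0]/" h.py
python3 - <<'E'
from h import *
im=robot.grab_frame('top')
for q in ['nut_short_center','nut_mid_center','nut_long_center','pocket_short_floor','pocket_mid_floor','pocket_long_floor','pocket_full_floor','carrier','keeper_grip','cartridge_center','carton_center','grease_center']:
    for r in robot.pinpoint('top',q): print(q,np.round(r['location'],3),round(r['confidence'],2),proj('top',r['location']))
for q in ['nut_short_center','nut_mid_center','nut_long_center','pocket_mid_floor','pocket_short_floor','pocket_long_floor','carrier','keeper']:
    for r in robot.silhouettes('top',q):
        m=r['pixels'].astype('uint8')
        if m.sum()<30: continue
        cs,_=cv2.findContours(m,0,2); c=max(cs,key=cv2.contourArea)
        print(q,round(r['confidence'],2),np.round(cv2.minAreaRect(c)[0]),np.round(cv2.minAreaRect(c)[1],1),[np.round(ray('top',*p,.03)[:2],3).tolist() for p in cv2.boxPoints(cv2.minAreaRect(c))])
o=robot.get_obs();print(o['time'],o['eef_pos'],o['tool_rot'])
cv2.imwrite('pics/crop0.png',cv2.resize(im[140:360,100:500],(800,440),interpolation=cv2.INTER_CUBIC))
E
```

```text
nut_short_center [ 0.603 -0.344  0.022] 0.72 [406.5 182. ]
nut_mid_center [ 0.614 -0.154  0.017] 0.75 [327.7 176.8]
nut_mid_center [ 0.336 -0.097  0.018] 0.72 [302.7 291.1]
nut_long_center [ 0.266 -0.357  0.015] 0.92 [410.9 322.6]
nut_long_center [ 0.514 -0.479  0.018] 0.83 [462.1 219.7]
nut_long_center [ 0.435 -0.347  0.013] 0.8 [406.6 251.6]
nut_long_center [ 0.524  0.182 -0.003] 0.62 [191.8 211.4]
pocket_short_floor [0.541 0.251 0.008] 0.74 [163.3 204. ]
pocket_mid_floor [0.496 0.043 0.012] 0.79 [246.3 223.7]
pocket_long_floor [0.504 0.114 0.01 ] 0.88 [217.9 219.7]
pocket_full_floor [0.554 0.315 0.012] 0.61 [137.4 198.2]
carrier [0.526 0.182 0.002] 0.97 [191.3 210.7]
keeper_grip [0.526 0.178 0.066] 0.94 [186.8 208.9]
cartridge_center [ 0.442 -0.157  0.081] 0.78 [330.8 247.8]
carton_center [ 0.801 -0.018  0.03 ] 0.61 [273.3  99. ]
grease_center [ 0.74  -0.269  0.035] 0.81 [376.7 124.6]
nut_short_center 0.92 [407. 181.] [16.4 35.4] [[0.569, -0.311], [0.651, -0.338], [0.639, -0.375], [0.557, -0.348]]
nut_mid_center 0.94 [329. 177.] [15.  45.6] [[0.582, -0.108], [0.667, -0.178], [0.64
[... 723 characters left out ...]
 226.] [22.6 69.8] [[0.415, 0.087], [0.579, 0.049], [0.566, -0.004], [0.403, 0.034]]
pocket_short_floor 0.89 [164. 205.] [26.4 71.2] [[0.461, 0.294], [0.629, 0.253], [0.612, 0.19], [0.445, 0.232]]
pocket_long_floor 0.82 [218. 219.] [24.1 70.3] [[0.43, 0.159], [0.596, 0.12], [0.581, 0.063], [0.417, 0.102]]
carrier 0.59 [193. 212.] [142.4 112.9] [[0.427, 0.37], [0.695, 0.313], [0.614, -0.027], [0.35, 0.034]]
carrier 0.18 [136. 198.] [26.  70.6] [[0.477, 0.362], [0.644, 0.323], [0.628, 0.26], [0.462, 0.3]]
keeper 0.65 [187. 211.] [ 13.6 113.9] [[0.401, 0.251], [0.658, 0.151], [0.645, 0.12], [0.389, 0.221]]
1.15 [0.17886889 0.6248683  0.23130325] [-4.36525396e-01 -3.11105234e+00  9.86322604e-05]
```

View pics/crop0.png

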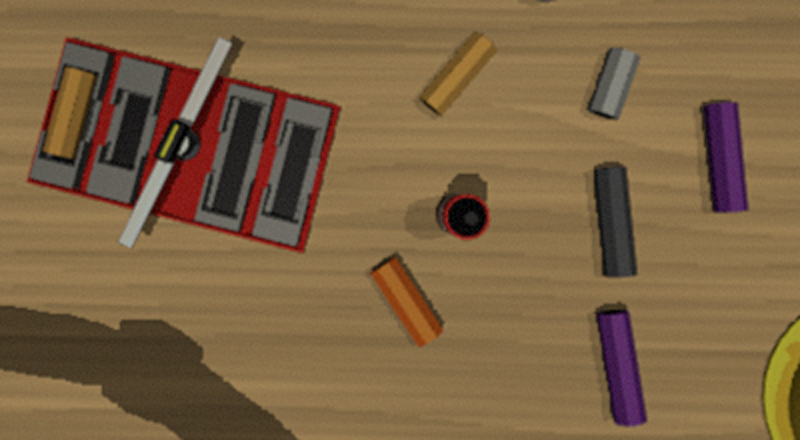

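The crop confirms the choice. The loose targets are the bright short nut at crop (613,82), the brass nut at (457,74) and the dark nut at (615,222). Purple and orange bars are rejected by colour, and the other brass nut is already in its pocket. The pockets from left to right are full, short, keeper, long and mid. I'm starting with the mid nut and going to a hover above it.

Emit:
step_arm(
  commands=[
    [1,-1,0,0,0,-1,80],
    [1,-1,0,0,0,-1,80],
    [1,-1,0,0,0,-1,80],
    [1,-1,0,0,0,-0.9,80],
    [1,-1,0,0,0,0,80],
  ],
  force=60,
)

```text
time: 1.78
eef_pos: [0.3049, 0.4988, 0.2314]
tool_rot: [1.06, 2.957, 0.0]
ft_force: [0.1, -0.4, -0.2]
opening: 0.0684
grasp_force: 0.0
```

Emit:
step_arm(
  commands=[
    [1,-1,0,0,0,0,80],
    [1,-1,0,0,0,0,80],
    [1,-1,0,0,0,0,80],
    [1,-1,0,0,0,0,80],
    [1,-1,0,0,0,0,80],
  ],
)

```text
time: 2.4
eef_pos: [0.4299, 0.3736, 0.2315]
tool_rot: [1.06, 2.957, 0.001]
ft_force: [-0.4, 0.6, -0.2]
opening: 0.0686
grasp_force: 0.0
```

Emit:
step_arm(
  commands=[
    [1,-1,0,0,0,0,80],
    [1,-1,0,0,0,0,80],
    [1,-1,0,0,0,0,80],
    [1,-1,0,0,0,0,80],
    [1,-1,0,0,0,0,80],
  ],
)

```text
time: 3.02
eef_pos: [0.5548, 0.2485, 0.2314]
tool_rot: [1.06, 2.957, 0.0]
ft_force: [1.3, -0.3, -0.5]
opening: 0.0683
grasp_force: 0.0
```

Emit:
step_arm(
  commands=[
    [1,-1,0,0,0,0,80],
    [1,-1,0,0,0,0,80],
    [0.4,-1,0,0,0,0,80],
    [0,-1,0,0,0,0,80],
    [0,-1,0,0,0,0,80],
  ],
)

```text
time: 3.65
eef_pos: [0.614, 0.1234, 0.2311]
tool_rot: [-1.06, -2.957, 0.0]
ft_force: [-0.1, -0.1, -0.4]
opening: 0.0678
grasp_force: 0.0
```

Emit:
step_arm(
  commands=[
    [0,-1,0,0,0,0,80],
    [0,-1,0,0,0,0,80],
    [0,-1,0,0,0,0,80],
    [0,-1,0,0,0,0,80],
    [0,-1,0,0,0,0,80],
  ],
)

```text
time: 4.28
eef_pos: [0.6137, -0.0015, 0.2313]
tool_rot: [1.06, 2.957, 0.0]
ft_force: [-0.1, 0.6, -0.3]
opening: 0.0683
grasp_force: 0.0
```

Emit:
step_arm(
  commands=[
    [0,-1,0,0,0,0,80],
    [0,-1,0,0,0,0,80],
    [0,-1,0,0,0,0,80],
    [0,-1,-0.5,0,0,0,80],
    [0,-1,-0.5,0,0,0,80],
  ],
)

```text
time: 4.9
eef_pos: [0.6137, -0.1265, 0.2062]
tool_rot: [1.06, 2.957, 0.0]
ft_force: [-0.4, 0.4, 0.2]
opening: 0.0683
grasp_force: 0.0
```

Emit:
step_arm(
  commands=[
    [0,-1,-1,0,0,0,80],
    [0,0,0,0,0,0,80],
    [0,0,0,0,0,0,80],
  ],
)

```text
time: 5.28
eef_pos: [0.6145, -0.1489, 0.182]
tool_rot: [1.057, 2.958, 0.003]
ft_force: [0.1, 0.8, 0.0]
opening: 0.0685
grasp_force: 0.0
```

```bash
cat >> h.py <<'E'
def axis(n,q,near,z=.036,show=True):
    "centre and long-axis angle of the silhouette nearest a world point"
    best=None
    for r in robot.silhouettes(n,q):
        m=r['pixels'].astype('uint8')
        if m.sum()<100: continue
        c=max(cv2.findContours(m,0,2)[0],key=cv2.contourArea)
        w=np.array([ray(n,*p[0],z)[:2] for p in c],np.float32)*1000
        R=cv2.minAreaRect(w); d=np.hypot(*(np.array(R[0])/1000-near[:2]))
        b=cv2.boxPoints(R); e=max([b[1]-b[0],b[2]-b[1]],key=np.linalg.norm)
        if best is None or d<best[0]: best=(d,np.round(R[0],1),np.round(R[1],1),round(np.degrees(np.arctan(e[1]/e[0])),1),round(r['confidence'],2))
    return best
def tool():
    o=robot.get_obs(); R=cv2.Rodrigues(np.array(o['tool_rot']))[0]
    print('t',o['time'],'tcp',np.round(o['eef_pos'],4),'close dir',np.round(np.degrees(np.arctan2(R[1,1],R[0,1])),1),'tilt',np.round(R[:,2],3),'open',o['opening'],'F',np.round(o['ft_force'],1),o['grasp_force'])
def look(q,near,fn):
    tool(); im=robot.grab_frame('wrist'); cv2.imwrite('pics/'+fn,im)
    for r in robot.pinpoint('wrist',q): print(q,np.round(r['location'],4),round(r['confidence'],2),proj('wrist',r['location']))
    print(axis('wrist',q,near))
E
python3 -c "
from h import *
look('nut_mid_center',[.614,-.154],'w1.png')"
```

```text
t 5.275 tcp [ 0.6145 -0.1489  0.182 ] close dir 50.7 tilt [ 0.001  0.001 -1.   ] open 0.068525527469594 F [0.1 0.8 0. ] 0.0
nut_mid_center [ 0.6138 -0.1597  0.0179] 0.6 [265.9 191.8]
(np.float64(0.001654490866048141), array([ 615. , -155.3]), array([ 34.6, 108.4]), np.float32(-39.4), 0.6)
```

View pics/w1.png

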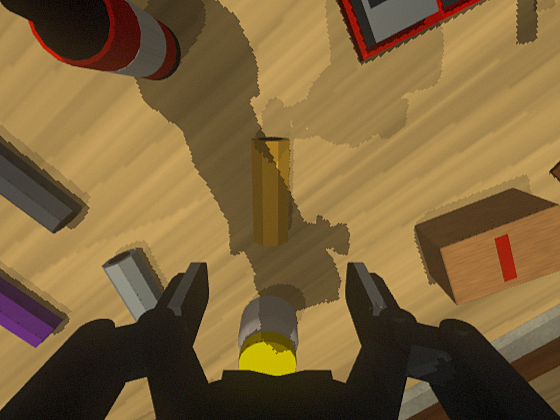

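The wrist view shows the brass nut at (270,190) aligned with the fingers. It also shows the jar at (268,335) in the distance and the carton on the right at (500,245), both clear.

Emit:
step_arm(
  commands=[
    [0,-0.28,-1,0,0,0,80],
    [0,0,-1,0,0,0,80],
    [0,0,-1,0,0,0,80],
    [0,0,-1,0,0,0,80],
    [0,0,-1,0,0,0,80],
  ],
)

```text
time: 6.05
eef_pos: [0.6149, -0.1559, 0.0565]
tool_rot: [1.055, 2.957, 0.001]
ft_force: [0.3, 0.4, 0.8]
opening: 0.0683
grasp_force: 0.0
```

Emit:
step_arm(
  commands=[
    [0,0,-1,0,0,0,75],
    [0,0,-0.7,0,0,0,70],
    [0,0,-0.4,0,0,0,60],
    [0,0,0,0,0,0,20],
    [0,0,0,0,0,0,20],
  ],
)

```text
time: 6.68
eef_pos: [0.6137, -0.157, 0.0038]
tool_rot: [-1.058, -2.958, 0.0]
ft_force: [-0.1, -0.1, -6.0]
opening: 0.035
grasp_force: 61.8
```

Emit:
step_arm(
  commands=[
    [0,0,0,0,0,0,20],
    [0,0,0,0,0,0,20],
  ],
)

```text
time: 6.92
eef_pos: [0.6135, -0.1571, 0.0037]
tool_rot: [-1.058, -2.957, 0.0]
ft_force: [-0.3, 0.5, -6.1]
opening: 0.0346
grasp_force: 61.8
```

Emit:
step_arm(
  commands=[
    [0,0,0.4,0,0,0,20],
    [0,0,0.8,0,0,0,20],
    [0,0,1,0,0,0,20],
    [0,0,1,0,0,0,20],
    [0,0,1,0,0,0,20],
  ],
)

```text
time: 7.55
eef_pos: [0.6142, -0.1573, 0.1115]
tool_rot: [1.058, 2.956, 0.0]
ft_force: [-0.4, -0.7, -4.9]
opening: 0.0347
grasp_force: 61.7
```

Emit:
step_arm(
  commands=[
    [0,1,1,0,0,0.5,20],
    [0,1,0.8,0,0,0.5,20],
    [-0.8,1,0,0,0,0.6,20],
    [-0.8,1,0,0,0,0.6,20],
    [-0.8,1,0,0,0,0.6,20],
  ],
)

```text
time: 8.18
eef_pos: [0.5531, -0.0301, 0.1548]
tool_rot: [0.608, 3.081, 0.001]
ft_force: [-0.1, 0.3, -4.7]
opening: 0.0348
grasp_force: 61.8
```

Emit:
step_arm(
  commands=[
    [-0.8,1,0,0,0,0.6,20],
    [-0.8,1,0,0,0,0.6,20],
    [-0.6,0.8,0,0,0,0.44,20],
    [-0.2,0.26,0,0,0,0,20],
    [0,0,0,0,0,0,20],
  ],
)

```text
time: 8.8
eef_pos: [0.4943, 0.0444, 0.1542]
tool_rot: [0.348, 3.121, -0.0]
ft_force: [0.4, 0.1, -5.6]
opening: 0.035
grasp_force: 61.8
```

```bash
python3 -c "
from h import *
look('pocket_mid_floor',[.494,.044],'w2.png')
for q in ['pocket_long_floor','pocket_short_floor','carrier','keeper_grip']:
    for r in robot.pinpoint('wrist',q): print(q,np.round(r['location'],4),round(r['confidence'],2),proj('wrist',r['location']))
"
```

```text
t 8.8 tcp [0.4943 0.0444 0.1542] close dir 77.3 tilt [ 0.001 -0.    -1.   ] open 0.03497307731527435 F [ 0.4  0.1 -5.6] 61.7773474403657
(np.float64(0.054248858073583886), array([440.7,  54.4]), array([53.2, 61.1]), np.float32(-13.4), 0.92)
pocket_long_floor [0.5097 0.112  0.0082] 0.75 [350.  189.7]
pocket_short_floor [0.5388 0.2475 0.0074] 0.81 [494.9 188. ]
pocket_short_floor [0.4949 0.0447 0.164 ] 0.62 [278.6 278.5]
carrier [0.5232 0.1798 0.    ] 0.81 [418.6 186.1]
```

View pics/w2.png

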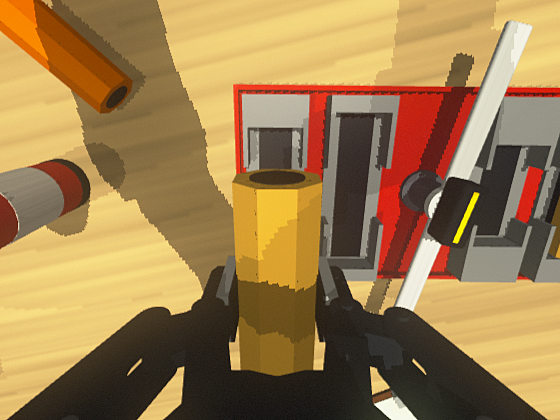

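The wrist view shows the held nut over the mid pocket, whose insert's far edge is at columns 242–309, row 95. The carrier edges look parallel to the image axes. I'll do a quick pixel check on the insert edges.

```bash
python3 -c "
from h import *
tool()
g=cv2.imread('pics/w2.png')
a=np.radians(-12.4);ex=np.array([np.cos(a),np.sin(a)]);ey=np.array([-ex[1],ex[0]]);c=np.array([.5242,.1803])
for n,p in [('mid L',(242,97)),('mid R',(309,97)),('long L',(332,98)),('long R',(400,98))]:
    w=ray('wrist',*p,.032)[:2]-c; print(n,np.round([w@ex,w@ey],4))
for p in [(235,86),(560,88)]:
    w=ray('wrist',*p,.014)[:2]-c; print(np.round([w@ex,w@ey],4))
for y in (-.167,-.113,-.095,-.041):
  for x in (-.085,.085):
    print(x,y,proj('wrist',[*(c+x*ex+y*ey),.032]))
"
```

```text
t 9.15 tcp [0.4942 0.0436 0.1536] close dir 77.2 tilt [-0. -0. -1.] open 0.03462531450195231 F [ 0.1  0.3 -4.7] 61.776898205280304
mid L [-0.0844 -0.1664]
mid R [-0.084 -0.113]
long L [-0.0831 -0.0946]
long R [-0.0827 -0.0404]
[-0.0934 -0.1738]
[-0.0896  0.1003]
-0.085 -0.167 [241.2  96.2]
0.085 -0.167 [249.  281.7]
-0.085 -0.113 [309.   95.7]
0.085 -0.113 [304.6 281.3]
-0.085 -0.095 [331.6  95.5]
0.085 -0.095 [323.1 281.2]
-0.085 -0.041 [399.5  94.9]
0.085 -0.041 [378.7 280.9]
```

Emit:
step_arm(
  commands=[
    [0,0,-1,0,0,0,20],
    [0,0,-1,0,0,0,20],
    [0,0,-1,0,0,0,20],
    [0,0,-1,0,0,0,20],
    [0,0,-0.6,0,0,0,20],
  ],
)

```text
time: 9.78
eef_pos: [0.4939, 0.0441, 0.0377]
tool_rot: [-0.349, -3.121, 0.001]
ft_force: [-0.2, 0.2, -5.4]
opening: 0.0345
grasp_force: 61.7
```

Emit:
step_arm(
  commands=[
    [0,0,-0.5,0,0,0,20],
    [0,0,-0.4,0,0,0,20],
    [0,0,-0.07,0,0,0,20],
  ],
)

```text
time: 10.15
eef_pos: [0.4938, 0.0443, 0.0142]
tool_rot: [-0.348, -3.122, 0.0]
ft_force: [0.7, 0.1, -5.0]
opening: 0.0348
grasp_force: 61.6
```

Emit:
step_arm(
  commands=[
    [0,0,-0.03,0,0,0,60],
    [0,0,0,0,0,0,60],
    [0,0,0.8,0,0,0,60],
    [0,0,1,0,0,0,60],
    [0,0,1,0,0,0,60],
  ],
)

```text
time: 10.78
eef_pos: [0.4944, 0.0444, 0.0854]
tool_rot: [0.348, 3.121, 0.001]
ft_force: [0.4, 0.4, -0.2]
opening: 0.0514
grasp_force: 0.0
```

Emit:
step_arm(
  commands=[
    [0.5,-0.3,1,0,0,0,60],
    [1,-1,1,0,0,-0.5,60],
    [1,-1,1,0,0,-0.38,60],
    [1,-1,0.8,0,0,0,80],
    [0.9,-1,0,0,0,0,80],
  ],
)

```text
time: 11.4
eef_pos: [0.6062, -0.0641, 0.1821]
tool_rot: [0.491, 3.097, 0.001]
ft_force: [0.4, -0.2, -0.5]
opening: 0.0684
grasp_force: 0.0
```

Emit:
step_arm(
  commands=[
    [0,-1,0,0,0,0,80],
    [0,-1,0,0,0,0,80],
    [0,-1,0,0,0,0,80],
    [0,-1,0,0,0,0,80],
    [0,-1,0,0,0,0,80],
  ],
)

```text
time: 12.02
eef_pos: [0.6039, -0.189, 0.1798]
tool_rot: [0.492, 3.101, -0.0]
ft_force: [-0.8, -0.0, -0.8]
opening: 0.0682
grasp_force: 0.0
```

Emit:
step_arm(
  commands=[
    [0,-1,0,0,0,0,80],
    [0,-1,0,0,0,0,80],
    [0,-1,0,0,0,0,80],
    [0,-1,0,0,0,0,80],
    [0,-1,0,0,0,0,80],
  ],
)

```text
time: 12.65
eef_pos: [0.6038, -0.3147, 0.1788]
tool_rot: [0.492, 3.103, -0.0]
ft_force: [0.4, -0.1, 0.0]
opening: 0.0682
grasp_force: 0.0
```

Emit:
step_arm(
  commands=[
    [0,-1,0,0,0,0,80],
    [0,-0.2,0,0,0,0,80],
    [0,0,0,0,0,0,80],
  ],
)

```text
time: 13.02
eef_pos: [0.6039, -0.3429, 0.1785]
tool_rot: [-0.492, -3.102, -0.002]
ft_force: [-0.5, 1.4, -0.5]
opening: 0.068
grasp_force: 0.0
```

```bash
python3 -c "
from h import *
look('nut_short_center',[.604,-.343],'w3.png')"
```

```text
t 13.025 tcp [ 0.6039 -0.3429  0.1785] close dir 72.0 tilt [-0.     0.001 -1.   ] open 0.06796077827672918 F [-0.5  1.4 -0.5] 0.0
nut_short_center [ 0.6057 -0.3473  0.0175] 0.73 [270.6 189.4]
(np.float64(0.0012857705491687442), array([ 605.1, -343.7]), array([35.3, 84.9]), np.float32(-19.0), 0.64)
```

Emit:
step_arm(
  commands=[
    [0.04,-0.06,-1,0,0,-0.1,80],
    [0,0,-1,0,0,0,80],
    [0,0,-1,0,0,0,80],
    [0,0,-1,0,0,0,80],
    [0,0,-1,0,0,0,80],
  ],
)

```text
time: 13.8
eef_pos: [0.6055, -0.3432, 0.0533]
tool_rot: [0.505, 3.1, 0.001]
ft_force: [0.9, 0.6, 0.6]
opening: 0.0682
grasp_force: 0.0
```

Emit:
step_arm(
  commands=[
    [0,0,-1,0,0,0,75],
    [0,0,-0.6,0,0,0,70],
    [0,0,-0.4,0,0,0,60],
    [0,0,0,0,0,0,20],
    [0,0,0,0,0,0,20],
  ],
)

```text
time: 14.42
eef_pos: [0.6048, -0.3446, 0.0039]
tool_rot: [-0.508, -3.1, -0.0]
ft_force: [0.1, -0.5, -4.6]
opening: 0.035
grasp_force: 61.4
```

Emit:
step_arm(
  commands=[
    [0,0,0,0,0,0,20],
    [0,0,0,0,0,0,20],
  ],
)

```text
time: 14.68
eef_pos: [0.6047, -0.3445, 0.0037]
tool_rot: [-0.508, -3.1, -0.0]
ft_force: [0.4, 1.5, -4.7]
opening: 0.0346
grasp_force: 61.4
```

Emit:
step_arm(
  commands=[
    [0,0,0.4,0,0,0,20],
    [0,0,0.8,0,0,0,20],
    [0,0,1,0,0,0,20],
    [0,0,1,0,0,0,20],
    [0,0.5,1,0,0,0,20],
  ],
)

```text
time: 15.3
eef_pos: [0.6046, -0.3338, 0.1115]
tool_rot: [0.512, 3.098, -0.004]
ft_force: [0.5, 0.5, -5.5]
opening: 0.0348
grasp_force: 61.4
```

Emit:
step_arm(
  commands=[
    [0,1,1,0,0,0,20],
    [0,1,0.8,0,0,0,20],
    [0,1,0,0,0,0,20],
    [0,1,0,0,0,0,20],
    [0,1,0,0,0,0,20],
  ],
)

```text
time: 15.92
eef_pos: [0.6038, -0.2048, 0.1523]
tool_rot: [-0.507, -3.097, -0.001]
ft_force: [-0.5, 0.4, -3.8]
opening: 0.0347
grasp_force: 61.5
```

Emit:
step_arm(
  commands=[
    [0,1,0,0,0,0,20],
    [0,1,0,0,0,0,20],
    [0,1,0,0,0,0,20],
    [0,1,0,0,0,0,20],
    [0,1,0,0,0,0,20],
  ],
)

```text
time: 16.55
eef_pos: [0.6036, -0.0801, 0.1523]
tool_rot: [-0.507, -3.097, 0.0]
ft_force: [0.3, -0.0, -4.4]
opening: 0.0351
grasp_force: 61.5
```

Emit:
step_arm(
  commands=[
    [0,1,0,0,0,0,20],
    [0,1,0,0,0,0,20],
    [0,1,0,0,0,0,20],
    [-0.3,1,0,0,0,0.2,20],
    [-0.4,1,0,0,0,0.2,20],
  ],
)

```text
time: 17.18
eef_pos: [0.5859, 0.0446, 0.1523]
tool_rot: [-0.44, -3.108, 0.001]
ft_force: [0.4, 0.3, -4.9]
opening: 0.0347
grasp_force: 61.5
```

Emit:
step_arm(
  commands=[
    [-0.4,1,0,0,0,0.2,20],
    [-0.4,1,0,0,0,0.2,20],
    [-0.4,1,0,0,0,0.2,20],
    [-0.4,1,0,0,0,0,20],
    [-0.3,1,0,0,0,0,20],
  ],
)

```text
time: 17.8
eef_pos: [0.5379, 0.1692, 0.1525]
tool_rot: [-0.344, -3.12, 0.002]
ft_force: [0.1, 0.5, -5.1]
opening: 0.0348
grasp_force: 61.5
```

Emit:
step_arm(
  commands=[
    [0,1,0,0,0,0,20],
    [0,1,0,0,0,0,20],
    [0,1,0,0,0,0,20],
    [0,0.14,0,0,0,0,20],
    [0,0,0,0,0,0,20],
  ],
)

```text
time: 18.42
eef_pos: [0.5391, 0.2454, 0.153]
tool_rot: [-0.345, -3.121, 0.004]
ft_force: [-0.0, -0.2, -4.9]
opening: 0.035
grasp_force: 61.4
```

```bash
python3 -c "
from h import *
look('pocket_short_floor',[.540,.2465],'w4.png')
a=np.radians(-12.6);ex=np.array([np.cos(a),np.sin(a)]);ey=np.array([-ex[1],ex[0]]);c=np.array([.525,.180])
im=cv2.imread('pics/w4.png')
for y0 in (-.14,-.068,.068,.14):
  P=[proj('wrist',[*(c+x*ex+(y0+y)*ey),.032]) for x,y in [(-.085,-.027),(-.085,.027),(.085,.027),(.085,-.027)]]
  cv2.polylines(im,[np.int32(P)],1,(0,255,0),1)
cv2.imwrite('pics/w4b.png',im)
"
```

```text
t 18.425 tcp [0.5391 0.2454 0.153 ] close dir 77.4 tilt [-0.002 -0.002 -1.   ] open 0.034965976842937306 F [-0.  -0.2 -4.9] 61.43101660651155
pocket_short_floor [0.5384 0.2487 0.0054] 0.77 [280.6 187.6]
(np.float64(0.04230559034947165), array([498.5, 254.9]), array([54.6, 83. ]), np.float32(-12.8), 0.69)
```

View pics/w4b.png

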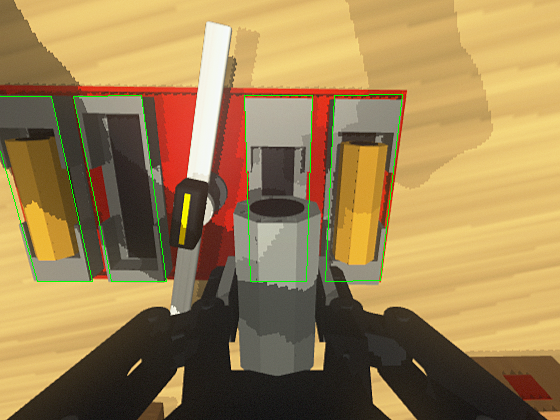

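The overlaid outlines fall on the real inserts. The mid nut sits in its pocket at (40,195), and the short nut is held above its own pocket at (279,120).

Emit:
step_arm(
  commands=[
    [0.04,0.04,-1,0,0,0,20],
    [0,0,-1,0,0,0,20],
    [0,0,-1,0,0,0,20],
    [0,0,-1,0,0,0,20],
    [0,0,-0.6,0,0,0,20],
  ],
)

```text
time: 19.2
eef_pos: [0.5407, 0.2459, 0.0377]
tool_rot: [-0.348, -3.121, 0.002]
ft_force: [-0.1, 0.2, -3.8]
opening: 0.0346
grasp_force: 61.3
```

Emit:
step_arm(
  commands=[
    [0,0,-0.5,0,0,0,20],
    [0,0,-0.4,0,0,0,20],
    [0,0,-0.05,0,0,0,20],
  ],
)

```text
time: 19.58
eef_pos: [0.5407, 0.2472, 0.0146]
tool_rot: [-0.345, -3.122, 0.001]
ft_force: [-0.3, 0.2, -4.7]
opening: 0.0349
grasp_force: 61.3
```

Emit:
step_arm(
  commands=[
    [0,0,-0.04,0,0,0,60],
    [0,0,0,0,0,0,60],
    [0,0,0.8,0,0,0,60],
    [0,0,1,0,0,0,60],
    [0,0,1,0,0,0,60],
  ],
)

```text
time: 20.2
eef_pos: [0.5411, 0.2468, 0.0856]
tool_rot: [0.346, 3.122, -0.001]
ft_force: [0.4, -0.4, 1.0]
opening: 0.0511
grasp_force: 0.0
```

Emit:
step_arm(
  commands=[
    [0,0,1,0,0,0,60],
    [0,-0.5,1,0,0,0,60],
    [0,-1,1,0,0,0,60],
    [0,-1,1,0,0,0,80],
    [0,-1,1,0,0,0.5,80],
  ],
)

```text
time: 20.82
eef_pos: [0.5407, 0.1584, 0.2108]
tool_rot: [0.262, 3.13, -0.001]
ft_force: [0.5, -0.2, -0.1]
opening: 0.0684
grasp_force: 0.0
```

Emit:
step_arm(
  commands=[
    [0,-1,0.9,0,0,0.5,80],
    [0,-1,0,0,0,0.5,80],
    [0,-1,0,0,0,0.5,80],
    [0,-1,0,0,0,0.5,80],
    [0,-1,0,0,0,0.5,80],
  ],
)

```text
time: 21.45
eef_pos: [0.5405, 0.0334, 0.2324]
tool_rot: [-0.149, 3.137, -0.001]
ft_force: [0.2, 0.0, 0.2]
opening: 0.0682
grasp_force: 0.0
```

Emit:
step_arm(
  commands=[
    [0,-1,0,0,0,0,80],
    [0,-1,0,0,0,0,80],
    [0,-1,0,0,0,0,80],
    [0,-1,0,0,0,0,80],
    [0,-1,0,0,0,0,80],
  ],
)

```text
time: 22.08
eef_pos: [0.5404, -0.0915, 0.2324]
tool_rot: [-0.147, 3.138, -0.001]
ft_force: [0.7, 0.2, 0.0]
opening: 0.0683
grasp_force: 0.0
```

Emit:
step_arm(
  commands=[
    [-0.5,-1,0,0,0,0,80],
    [-0.5,-1,0,0,0,0,80],
    [-0.5,-1,0,0,0,0,80],
    [-0.5,-1,0,0,0,0,80],
    [-0.5,-1,0,0,0,0,80],
  ],
)

```text
time: 22.7
eef_pos: [0.4774, -0.2163, 0.2324]
tool_rot: [-0.147, 3.138, -0.002]
ft_force: [-0.1, -0.2, 0.9]
opening: 0.0684
grasp_force: 0.0
```

Emit:
step_arm(
  commands=[
    [-0.5,-1,0,0,0,0,80],
    [-0.5,-1,0,0,0,0,80],
    [-0.5,-1,-1,0,0,0,80],
    [-0.15,-0.22,-1,0,0,0,80],
    [0,0,0,0,0,0,80],
  ],
)

```text
time: 23.32
eef_pos: [0.435, -0.2958, 0.1807]
tool_rot: [0.144, -3.135, -0.003]
ft_force: [-0.6, 0.3, 0.2]
opening: 0.0684
grasp_force: 0.0
```

```bash
python3 -c "
from h import *
look('nut_long_center',[.437,-.346],'w5.png')"
```

```text
t 23.325 tcp [ 0.435  -0.2958  0.1807] close dir 95.3 tilt [-0.004  0.001 -1.   ] open 0.06844976574032707 F [-0.6  0.3  0.2] 0.0
nut_long_center [ 0.52   -0.4743  0.0234] 0.84 [102.4 245.9]
nut_long_center [ 0.439  -0.3473  0.018 ] 0.62 [225.5 181.9]
(np.float64(0.006925559088730951), array([ 443.8, -344.9]), array([135.2,  37.9]), np.float32(6.3), 0.94)
```

View pics/w5.png

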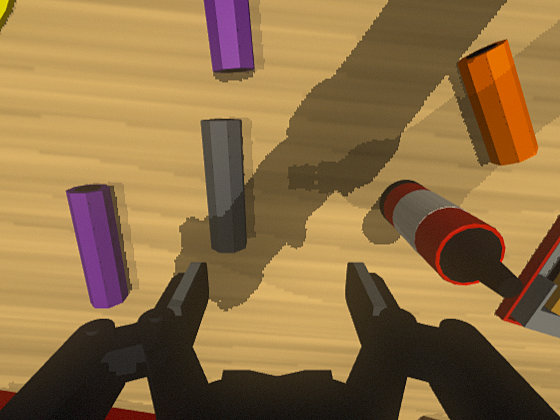

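The view shows the dark nut at (224,185) between the two purple look-alikes at (230,35) and (98,245). The cartridge is at (440,230). I need another 51 mm in -y.

Emit:
step_arm(
  commands=[
    [0.08,-1,0,0,0,0.1,80],
    [0.08,-1,-1,0,0,0,80],
    [0,-0.03,-1,0,0,0,80],
    [0,0,-1,0,0,0,80],
    [0,0,-1,0,0,0,80],
  ],
)

```text
time: 24.1
eef_pos: [0.4427, -0.3464, 0.0822]
tool_rot: [-0.166, 3.135, -0.003]
ft_force: [-0.3, 0.5, -0.7]
opening: 0.0687
grasp_force: 0.0
```

Emit:
step_arm(
  commands=[
    [0,0,-1,0,0,0,80],
    [0,0,-1,0,0,0,75],
    [0,0,-0.7,0,0,0,70],
    [0,0,-0.4,0,0,0,60],
    [0,0,0,0,0,0,20],
  ],
)

```text
time: 24.72
eef_pos: [0.4413, -0.3465, 0.0041]
tool_rot: [0.164, -3.137, 0.0]
ft_force: [-2.5, 4.9, 10.3]
opening: 0.0348
grasp_force: 60.1
```

Emit:
step_arm(
  commands=[
    [0,0,0,0,0,0,20],
    [0,0,0,0,0,0,20],
    [0,0,0,0,0,0,20],
  ],
  force=70,
)

```text
time: 25.1
eef_pos: [0.4411, -0.3463, 0.0042]
tool_rot: [-0.164, 3.137, -0.0]
ft_force: [-0.2, -0.4, -3.3]
opening: 0.0346
grasp_force: 72.2
```

Emit:
step_arm(
  commands=[
    [0,0,0.4,0,0,0,20],
    [0,0,0.8,0,0,0,20],
    [0,0,1,0,0,0,20],
    [0,0,1,0,0,0,20],
    [0,0,1,0,0,0,20],
  ],
)

```text
time: 25.72
eef_pos: [0.4406, -0.3461, 0.1102]
tool_rot: [0.164, -3.137, -0.0]
ft_force: [-0.5, -0.1, -5.8]
opening: 0.0344
grasp_force: 71.9
```

Emit:
step_arm(
  commands=[
    [0,0,1,0,0,0,20],
    [0,0,1,0,0,0,20],
    [0,0,1,0,0,0,20],
    [0.5,0,1,0,0,0,20],
    [0.5,0.5,1,0,0,0,20],
  ],
)

```text
time: 26.35
eef_pos: [0.465, -0.3347, 0.2349]
tool_rot: [0.16, -3.136, 0.001]
ft_force: [-0.5, -0.8, -5.3]
opening: 0.0347
grasp_force: 71.9
```

Emit:
step_arm(
  commands=[
    [0.5,1,0,0,0,0,20],
    [0.5,1,0,0,0,0,20],
    [0.5,1,0,0,0,0,20],
    [0.3,1,0,0,0,0,20],
    [0,1,0,0,0,0,20],
  ],
)

```text
time: 26.98
eef_pos: [0.5108, -0.2074, 0.2339]
tool_rot: [0.165, -3.137, -0.001]
ft_force: [-0.8, 0.6, -5.8]
opening: 0.0344
grasp_force: 71.9
```

Emit:
step_arm(
  commands=[
    [0,1,0,0,0,0,20],
    [0,1,0,0,0,0,20],
    [0,1,0,0,0,0,20],
    [0,1,0,0,0,-0.5,20],
    [0,1,0,0,0,-0.5,20],
  ],
)

```text
time: 27.6
eef_pos: [0.51, -0.083, 0.2341]
tool_rot: [-0.003, -3.14, -0.0]
ft_force: [0.6, 0.9, -4.8]
opening: 0.0347
grasp_force: 71.9
```

Emit:
step_arm(
  commands=[
    [0,1,0,0,0,-0.5,20],
    [0,1,0,0,0,-0.5,20],
    [0,1,0,0,0,-0.5,20],
    [0,1,0,0,0,-0.6,20],
    [0,1,-1,0,0,0,20],
  ],
)

```text
time: 28.22
eef_pos: [0.5121, 0.042, 0.2108]
tool_rot: [0.345, 3.117, 0.002]
ft_force: [0.0, -0.4, -5.0]
opening: 0.0345
grasp_force: 72.0
```

Emit:
step_arm(
  commands=[
    [0,1,-1,0,0,0,20],
    [0,1,-1,0,0,0,20],
    [0,0.89,-0.2,0,0,0,20],
    [0,0,0,0,0,0,20],
    [0,0,0,0,0,0,20],
  ],
)

```text
time: 28.85
eef_pos: [0.511, 0.1123, 0.1544]
tool_rot: [0.346, 3.122, -0.002]
ft_force: [0.6, -0.3, -4.9]
opening: 0.0346
grasp_force: 71.9
```

```bash
python3 -c "
from h import *
look('pocket_long_floor',[.5102,.1136],'w6.png')
a=np.radians(-12.6);ex=np.array([np.cos(a),np.sin(a)]);ey=np.array([-ex[1],ex[0]]);c=np.array([.525,.180])
im=cv2.imread('pics/w6.png')
for y0 in (-.14,-.068,.068,.14):
  P=[proj('wrist',[*(c+x*ex+(y0+y)*ey),.032]) for x,y in [(-.085,-.027),(-.085,.027),(.085,.027),(.085,-.027)]]
  cv2.polylines(im,[np.int32(P)],1,(0,255,0),1)
cv2.imwrite('pics/w6b.png',im)
"
```

```text
t 28.85 tcp [0.511  0.1123 0.1544] close dir 77.3 tilt [ 0.    -0.001 -1.   ] open 0.034617214087006055 F [ 0.6 -0.3 -4.9] 71.93741623079404
pocket_long_floor [0.5416 0.2467 0.0301] 0.46 [431.2 196.7]
(np.float64(0.06861659676474953), array([443.3, 128.9]), array([53. , 33.1]), np.float32(76.4), 0.57)
```

View pics/w6b.png

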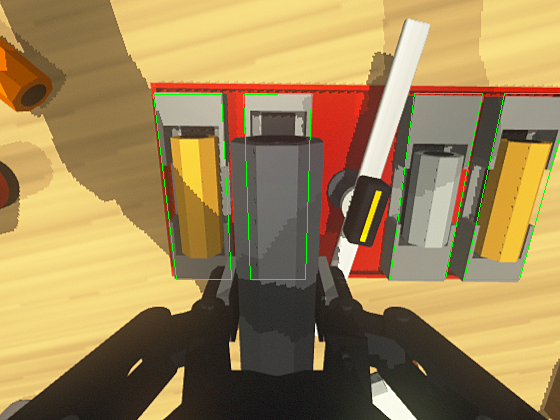

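Mid (195,195), short (432,200) and loaded (515,200) nuts all lie in their pockets, and the dark nut is centred over the long pocket at (277,110). Lowering it now.

Emit:
step_arm(
  commands=[
    [0,0.04,-1,0,0,0,20],
    [0,0,-1,0,0,0,20],
    [0,0,-1,0,0,0,20],
    [0,0,-1,0,0,0,20],
    [0,0,-0.6,0,0,0,20],
  ],
)

```text
time: 29.62
eef_pos: [0.5112, 0.1135, 0.0383]
tool_rot: [-0.347, -3.122, 0.001]
ft_force: [0.2, -0.6, -4.8]
opening: 0.0343
grasp_force: 71.8
```

Emit:
step_arm(
  commands=[
    [0,0,-0.5,0,0,0,20],
    [0,0,-0.4,0,0,0,20],
    [0,0,-0.1,0,0,0,20],
    [0,0,0,0,0,0,20],
  ],
)

```text
time: 30.12
eef_pos: [0.51, 0.112, 0.0142]
tool_rot: [-0.348, -3.12, 0.005]
ft_force: [-2.8, -4.9, -4.4]
opening: 0.0343
grasp_force: 72.1
```

Emit:
step_arm(
  commands=[
    [0,0,0,0,0,0,60],
    [0,0,0,0,0,0,60],
    [0,0,0.8,0,0,0,60],
    [0,0,1,0,0,0,60],
    [0,0,1,0,0,0,60],
  ],
)

```text
time: 30.75
eef_pos: [0.5128, 0.1152, 0.0863]
tool_rot: [0.344, 3.118, 0.003]
ft_force: [0.4, -0.3, 0.6]
opening: 0.0511
grasp_force: 0.0
```

Emit:
step_arm(
  commands=[
    [0,0,1,0,0,0,60],
    [0,0,1,0,0,0,60],
    [0,1,1,0,0,-0.5,60],
    [0.3,1,1,0,0,-0.5,60],
    [0.3,0.7,0.2,0,0,-0.4,60],
  ],
)

```text
time: 31.38
eef_pos: [0.5284, 0.1847, 0.193]
tool_rot: [0.571, 3.082, 0.009]
ft_force: [-0.1, -0.9, -0.6]
opening: 0.0511
grasp_force: 0.0
```

Emit:
step_arm(
  commands=[
    [0,0,0,0,0,0,60],
    [0,0,0,0,0,0,60],
  ],
)

```text
time: 31.62
eef_pos: [0.5259, 0.1809, 0.1892]
tool_rot: [0.573, 3.089, -0.001]
ft_force: [-0.7, -0.3, 0.6]
opening: 0.0514
grasp_force: 0.0
```

```bash
python3 -c "
from h import *
look('keeper_grip',[.525,.18],'w7.png')
print(np.round(robot.get_obs()['joint_positions'],2))
print(axis('wrist','keeper',[.525,.18],.056))"
```

```text
t 31.625 tcp [0.5259 0.1809 0.1892] close dir 69.0 tilt [ 0.    -0.001 -1.   ] open 0.05143409487153519 F [-0.7 -0.3  0.6] 0.0
(np.float64(0.00623018802261506), array([529.9, 176.2]), array([ 34.5, 287.6]), np.float32(-20.6), 0.97)
[-0.42  0.52  0.07  1.76 -0.05  0.87  0.88]
(np.float64(0.0008106272485249158), array([524.7, 179.2]), array([ 31.3, 268.4]), np.float32(-22.3), 0.96)
```

View pics/w7.png

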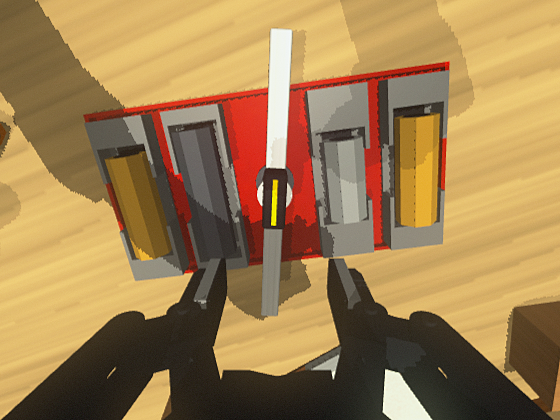

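All four nuts are down in their pockets. The keeper wing is at (273,198), between the fingers, with the bar nearly parallel to them. Descending to grip the wing.

Emit:
step_arm(
  commands=[
    [-0.04,-0.04,-1,0,0,-0.1,60],
    [0,0,-1,0,0,0,60],
    [0,0,-1,0,0,0,60],
    [0,0,-1,0,0,0,60],
    [0,0,-0.8,0,0,0,60],
  ],
)

```text
time: 32.45
eef_pos: [0.5248, 0.1801, 0.0678]
tool_rot: [-0.59, -3.085, 0.001]
ft_force: [-0.5, -0.5, -0.3]
opening: 0.0511
grasp_force: 0.0
```

Emit:
step_arm(
  commands=[
    [0,0,-0.4,0,0,0,60],
    [0,0,0,0,0,0,40],
    [0,0,0,0,0,0,10],
    [0,0,0,0,0,0,10],
    [0,0,0,0,0,0,10],
  ],
  force=40,
)

```text
time: 33.08
eef_pos: [0.5247, 0.1789, 0.0597]
tool_rot: [-0.591, -3.085, 0.004]
ft_force: [-2.3, -4.7, 4.7]
opening: 0.0191
grasp_force: 40.4
```

```bash
python3 -c "
from h import *
tool();print(np.round(robot.get_obs()['moment'],2))"
```

```text
t 33.075 tcp [0.5247 0.1789 0.0597] close dir 68.3 tilt [-0.001 -0.002 -1.   ] open 0.019086935180666103 F [-2.3 -4.7  4.7] 40.431339740753174
[-1.07  0.52 -0.05]
```

Emit:
step_arm(
  commands=[
    [-0.01,-0.04,0,0,0,-0.5,10],
    [0,0,0,0,0,-0.8,10],
    [0,0,0,0,0,-0.8,10],
    [0,0,0,0,0,-0.8,10],
    [0,0,0,0,0,-0.8,10],
  ],
)

```text
time: 33.7
eef_pos: [0.5245, 0.1784, 0.0597]
tool_rot: [1.177, 2.913, -0.003]
ft_force: [-3.4, -6.0, 7.0]
opening: 0.0192
grasp_force: 39.4
```

```bash
python3 -c "
from h import *
tool();print(np.round(robot.get_obs()['moment'],2))"
```

```text
t 33.7 tcp [0.5245 0.1784 0.0597] close dir 46.0 tilt [-0.001 -0.002 -1.   ] open 0.019172413693325778 F [-3.4 -6.   7. ] 39.43979322910309
[-1.3   0.64  0.25]
```

Emit:
step_arm(
  commands=[
    [0,0,0,0,0,-0.9,10],
    [0,0,0,0,0,-0.9,10],
    [0,0,0,0,0,-0.9,10],
    [0,0,0,0,0,-0.9,10],
    [0,0,0,0,0,-0.9,10],
  ],
)

```text
time: 34.33
eef_pos: [0.5239, 0.178, 0.0597]
tool_rot: [-1.825, -2.557, 0.005]
ft_force: [-5.0, -6.2, 7.6]
opening: 0.0193
grasp_force: 39.6
```

Emit:
step_arm(
  commands=[
    [0,0,0,0,0,-0.9,10],
    [0,0,0,0,0,-0.9,10],
    [0,0,0,0,0,-0.9,10],
    [0,0,0,0,0,-0.9,10],
    [0,0,0,0,0,-0.4,10],
  ],
)

```text
time: 34.95
eef_pos: [0.5233, 0.1779, 0.0597]
tool_rot: [-2.315, -2.124, 0.006]
ft_force: [-5.4, -6.5, 8.5]
opening: 0.0194
grasp_force: 39.8
```

```bash
python3 -c "
from h import *
tool();print(np.round(robot.get_obs()['moment'],2))"
```

```text
t 34.95 tcp [0.5233 0.1779 0.0597] close dir -4.9 tilt [-0.003 -0.002 -1.   ] open 0.01943360299075862 F [-5.4 -6.5  8.5] 39.84891951084137
[-1.29  1.19  0.21]
```

Emit:
step_arm(
  commands=[
    [0,0,0,0,0,-0.3,10],
    [0,0,0,0,0,-0.2,10],
    [0,0,0,0,0,0,10],
  ],
)

```text
time: 35.33
eef_pos: [0.5232, 0.178, 0.0597]
tool_rot: [-2.368, -2.063, 0.006]
ft_force: [-6.0, -5.8, 8.6]
opening: 0.0194
grasp_force: 40.0
```

```bash
python3 -c "
from h import *
tool();print(np.round(robot.get_obs()['moment'],2))"
```

```text
t 35.325 tcp [0.5232 0.178  0.0597] close dir -7.9 tilt [-0.003 -0.002 -1.   ] open 0.019363484435871867 F [-6.  -5.8  8.6] 39.96386468410492
[-1.26  1.25  0.11]
```

Emit:
step_arm(
  commands=[
    [0,0,0,0,0,-0.3,10],
    [0,0,0,0,0,-0.2,10],
  ],
)

```text
time: 35.58
eef_pos: [0.5231, 0.178, 0.0597]
tool_rot: [-2.422, -2.001, 0.006]
ft_force: [-6.3, -6.0, 8.7]
opening: 0.0192
grasp_force: 39.8
```

```bash
python3 -c "
from h import *
tool();print(np.round(robot.get_obs()['moment'],2))
robot.grab_frame('top'); print(axis('top','keeper',[.525,.18],.056)); print(axis('top','carrier',[.525,.18],.014))"
```

```text
t 35.575 tcp [0.5231 0.178  0.0597] close dir -10.9 tilt [-0.003 -0.002 -1.   ] open 0.0191843513401702 F [-6.3 -6.   8.7] 39.772067070007324
[-1.26  1.26  0.25]
(np.float64(0.0730567207541818), array([508.5, 108.8]), array([127.9,  19.4]), np.float32(77.0), 0.68)
(np.float64(0.0043133853867524065), array([522. , 176.9]), array([353.8, 187.7]), np.float32(76.6), 0.55)
```

Emit:
step_arm(
  commands=[
    [0,0,0,0,0,-0.2,10],
    [0,0,0,0,0,-0.2,10],
  ],
)

```text
time: 35.98
eef_pos: [0.5231, 0.1781, 0.0597]
tool_rot: [-2.463, -1.95, 0.006]
ft_force: [-5.5, -4.7, 11.0]
opening: 0.0192
grasp_force: 39.9
```

```bash
python3 -c "
from h import *
tool();print(np.round(robot.get_obs()['moment'],2))"
```

```text
t 35.975 tcp [0.5231 0.1781 0.0597] close dir -13.3 tilt [-0.003 -0.002 -1.   ] open 0.019221553403523568 F [-5.5 -4.7 11. ] 39.86901104450226
[-1.19  1.31  0.37]
```

Moment is rising (0.37 N m), so this is close to the stop. One more small step.

Emit:
step_arm(
  commands=[
    [0,0,0,0,0,-0.2,10],
    [0,0,0,0,0,-0.1,10],
  ],
)

```text
time: 36.22
eef_pos: [0.5231, 0.1781, 0.0597]
tool_rot: [2.487, 1.919, -0.007]
ft_force: [-5.8, -6.4, 8.8]
opening: 0.0193
grasp_force: 44.4
```

```bash
python3 -c "
from h import *
tool();print(np.round(robot.get_obs()['moment'],2))"
```

```text
t 36.225 tcp [0.5231 0.1781 0.0597] close dir -14.7 tilt [-0.003 -0.003 -1.   ] open 0.01932667567256716 F [-5.8 -6.4  8.8] 44.43675935268402
[-1.27  1.2   1.29]
```

That was the stop (1.29 N m). Releasing, lifting and checking.

Emit:
step_arm(
  commands=[
    [0,0,0,0,0,0,60],
    [0,0,0,0,0,0,60],
    [0,0,0,0,0,0,60],
    [0,0,0.6,0,0,0,60],
    [0,0,1,0,0,0,60],
  ],
)

```text
time: 36.85
eef_pos: [0.5246, 0.1799, 0.0996]
tool_rot: [-2.493, -1.912, 0.002]
ft_force: [0.6, 0.3, 0.1]
opening: 0.0512
grasp_force: 0.0
```

Emit:
step_arm(
  commands=[
    [0,0,1,0,0,0,60],
    [0,0,1,0,0,0,60],
    [-1,0,1,0,0,0,60],
    [-1,0,1,0,0,0,60],
    [0,0,0,0,0,0,60],
  ],
)

```text
time: 37.48
eef_pos: [0.4749, 0.1804, 0.2015]
tool_rot: [-2.492, -1.913, -0.007]
ft_force: [-0.5, -0.4, 0.2]
opening: 0.0515
grasp_force: 0.0
```

```bash
python3 -c "
from h import *
tool()
w=robot.grab_frame('wrist'); t=robot.grab_frame('scene')
cv2.imwrite('pics/end.png',np.vstack([cv2.resize(w,(400,300)),cv2.resize(t,(400,300))]))"
```

```text
t 37.475 tcp [0.4749 0.1804 0.2015] close dir -15.0 tilt [ 0.003  0.003 -1.   ] open 0.05148591224114302 F [-0.5 -0.4  0.2] 0.0
```

View pics/end.png

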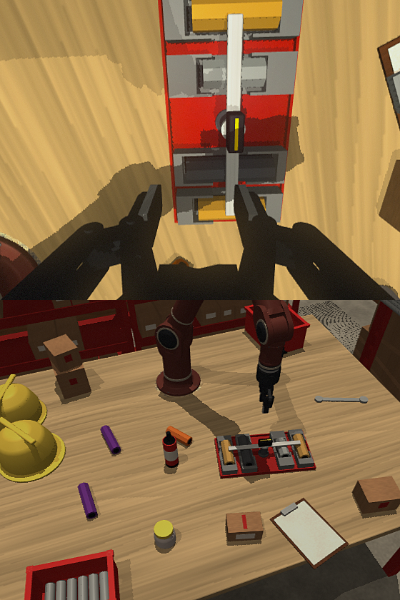

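The bar runs across all four seated nuts (wing at (235,130)). In the scene view the cartridge (170,450), jar (165,535) and carton (243,527) are still upright, and the arm is clear. Handing in.

```bash
python3 -c "
from h import *
print(robot.sign_off())"
```

```text
the job is handed in; nothing more can be done
None
```

The job is handed in: all three loose nuts lie in their own pockets, the keeper is turned to its stop across all four nuts, and the cartridge, carton and jar are still standing, at about 37.5 s on the clock.

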